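# Clamp a pump flange in a ratchet centring fixture

## Task

Take the steel flange with the round hub out of the parts tray and lay it flat on the fixture's stage plate, between the two side stops and the two orange jaw pads, and let go of it. Then flip the red direction tab on the ratchet over to its other side, and swing the black-knobbed ratchet handle back and forth until both sprung orange pads press on the flange and have been pushed back a few millimetres (but never right in), so that the jaws hold it centred. Finish with the handle swung fully back to its end on the robot's side and let go; leave the tab as flipped, and leave the other parts where they are.

Things in the scene. Friction and masses are not known exactly. Their poses are not given: they have to be found in the camera images.
- flange: Loose steel pump flange, about 0.36 kg: disc 60 mm diameter, 12 mm thick, with a round hub 26 mm diameter rising a further 24 mm on top (36 mm overall). Origin: centre of its underside, z up. Lies upright in one of the four compartments of the grey tray (floor 3 mm thick, walls and dividers 18 mm high, compartments about 86 mm square), whose other compartments hold a copper dish, a dark bearing ring and an aluminium strainer.
- fixture: Fixed grey base of the ratchet centring fixture. Origin on the bench surface, x away from the robot, y to the left, z up (turned by its yaw). In its frame: stage centre at (0, 90) mm, ratchet axis at (0, -75) mm.
- stage_mid (a point): Centre of the top face of the aluminium stage plate, 24 mm above the bench; axes are the fixture's. Two dark side stops, 7 mm above the plate, stand at y = +-34.5 mm (inner faces) and run along x. The two orange pads (tops 15 mm above the plate) face each other along x, their faces at x = +-45 mm when open; blue jaw blocks behind them stand 28 mm above the plate.
- axis_top (a point): Point on the vertical axis about which the handle turns, 50 mm above the bench.
- post_mid (a point): Point on the axis of the black upright round knob at the end of the handle: 20 mm diameter, from 48 to 96 mm above the bench (this point at 74), 135 mm from the ratchet axis. Grip it from above and follow the arc, or push it. Moving the handle takes about 4 N idle, 8 to 12 N when it turns the wheel.
- tab_mid (a point): Point on the axis of the red upright direction tab: a round pin 10 mm diameter, from 54 to 79 mm above the bench (this point at 66). It turns about a pivot on the handle 55 mm out from the ratchet axis, 19 mm further out, so it moves about 6 mm to either side of the handle's centre line. An over-centre spring (about 1.5 N) snaps it to either side. It starts on the robot's side (opening); away from the robot = closing.
- pawl (a joint): Direction tab angle, rad: -0.21 = on the opening side (towards the robot), 0.45 = fully on the closing side; over centre at 0.12. As the pawl rides over the wheel's teeth it lifts: -0.21 to -0.02 on the opening side, 0.26 to 0.45 on the closing side.
- handle (a joint): Handle angle, rad, -0.6 to 0.6 between stops, counter-clockwise from above. At 0 the handle points to the fixture's -y (to the right); positive swings the knob away from the robot, negative towards the robot. It stays where it is left. With the tab on the closing side the swing away from the robot turns the wheel and closes the jaws, the swing back only clicks. Teeth are 0.349 rad apart, so a full swing gains about 1 rad of wheel.
- jaw_near (a joint): Travel of the robot-side jaw block, m: 0 open; both blocks move together, 7 mm per rad of wheel, and stay where they are left. A centred flange is touched at 0.015.
- pad_near (a joint): How far the robot-side orange pad is pushed back into its jaw, m: 0 free, 0.013 right in. Spring 2.5 N per mm.
- pad_far (a joint): The same for the far orange pad.
- valve_dish: Bystander: copper dish 58 mm diameter, 17 mm high, in the tray. Origin at underside.
- bearing: Bystander: dark bearing ring 54 mm diameter, 16 mm high, in the tray. Origin at underside.
- strainer: Bystander: aluminium strainer cap 54 mm diameter, 24 mm high, in the tray. Origin at underside.
- carton: Bystander: blue carton 50 x 60 x 40 mm on the bench. Origin at underside.
- grease_jar: Bystander: white jar 64 mm diameter, 85 mm high, yellow cap. Origin at underside.
- seal: Bystander: flat red seal ring 56 mm diameter, 6 mm high, on the bench. Origin at underside.
Mind the look-alikes: they are no part of the job. Of the things shaped like the flange, the steel one is meant.

How it is judged:
On the way, in this order (a step that is already met when the one before it is completed fails the run):
1. the flange lies flat on the stage plate between stops and pads, let go (x of flange in the frame of stage_mid between -0.013 and 0.013 m and y of flange in the frame of stage_mid between -0.007 and 0.007 m and z of flange in the frame of stage_mid below 0.003 m and angle between flange's own z axis and vertical below 0.06 rad and contact force between the fingers and flange below 0.2 N), for 0.2 s.
2. the direction tab is flipped to the closing side (value of joint pawl above 0.19 rad), for 0.2 s.
3. the handle has been worked and the jaws have closed by a good part (value of joint jaw_near above 0.008 m), for 0.1 s.
4. both pads press on the flange and are pushed back (value of joint each of pad_near, pad_far above 0.002 m), for 0.2 s.
At the end, for the whole second after the job is handed in: The flange lies flat and still on the stage plate, centred between the jaws within 3 mm and between the side stops (within 7 mm of mid), both orange pads pushed back more than 2 mm, the tab still on the closing side, the handle back within about 0.18 rad (10 degrees) of its end on the robot's side (all of step 4 and x of flange in the frame of stage_mid between -0.003 and 0.003 m and y of flange in the frame of stage_mid between -0.007 and 0.007 m and z of flange in the frame of stage_mid below 0.003 m and angle between flange's own z axis and vertical below 0.06 rad and value of joint pawl above 0.19 rad and value of joint handle below -0.42 rad and linear speed of flange below 0.01 m/s); the robot touches nothing.
It fails at once if a pad is pushed right in (over 11.5 mm): clamped too hard (value of joint any of pad_near, pad_far above 0.0115 m).
It fails at once if another part is moved by more than 30 mm (distance of any of valve_dish, bearing, strainer, carton, grease_jar, seal from where it was at the start of the episode above 0.03 m).
It also fails if it takes over 72 s, if anything falls off the work surface, if the arm or the gripper's body presses on something with over 40 N, if the wrist force passes 120 N, or if a joint passes its speed limit or range.

## Robot

A 7-joint arm with a two-finger parallel gripper is mounted at the origin on the work surface. World frame = base frame: x ahead of the robot, y to its left, z up, the work surface at z = 0. Lengths are in m, angles in rad, forces in N, time in s.
With the tool pointing down it reaches from about 0.425 to 0.925 m from the base axis. Payload 6.8 kg.
Tool frame: the origin (TCP) lies on the centre line of the jaws, within the pads' length; the fingertips stand bot.finger_overhang ahead of it and the grasp point (between the pads) lies 3 mm ahead of it (bot.finger_overhang is the distance from the TCP to the fingertips, in m); z points along the fingers, y is the direction in which the jaws open and shut (so a half turn about z gives the same grasp; the last joint's range is limited). The gripper opens to 85 mm and grips with 20 to 120 N. Pads are 22 mm wide; open, the fingers measure 114 mm over their backs; the gripper's body (76 mm by 85 mm) begins 54 mm behind the grasp point. The pads swing forward as they close: fully open they stand 13 mm farther back than shut.
Start: joints at [1.048, 0.477, 0.022, 1.555, -0.011, 1.109, -0.083], TCP at [0.272, -0.618, 0.253] pointing down, gripper open.
Joint ranges: [-2.96, 2.96], [-0.34, 2.1], [-1.41, 1.46], [0.24, 2.44], [-1.37, 4.51], [0.17, 1.92], [-2.96, 2.96]. Speed limits (rad/s): [2.39, 2.39, 3.14, 3.14, 3.14, 3.14, 3.14].

## Interface

Orientations are given as a unit quaternion [w, x, y, z].
In Python, from station import bot gives the robot as it stands.
- The arm moves only by the tool drive_tool, never from a script. Its argument "increments" is text: rows parted by semicolons, each of 4 numbers parted by spaces: the shift along the world's x, y, z in m, then the turn about the world's z in rad. In form: tx ty tz spin; .... A call has 1 to 12 rows; each row shifts and turns the commanded pose from where the row before left it; what a row does not reach is not made up. A row lasts 1/12 s, in which the tool goes at most 41.7 mm and 7.16 degrees, less where a joint would pass 70% of its speed; a pose out of reach is approached as far as the arm can. A call is refused whole if a number of a shift passes 0.0417 or a number of a turn 0.125, either way. A call with a gripper value outside its range is refused whole. "grip" is the opening, from 0 (shut) to 1 (fully open), set as the call begins (left out, the last holds). The fingers move at their own pace and stop on an object; "squeeze" is the grip in N (left out, the last holds). Time passes only in rows, so rows that do not move let the fingers close. It gives the time, the measured TCP pose, the force and the opening at its end, in the units of the state.
- bot.get_obs(): the state, without advancing time (a new reading comes with each control period).
- bot.read_camera(name): name is "scene" or "top" or "wrist"; returns the picture (480x640x3 uint8, red, green, blue); there is no depth.
- bot.calibration(name): a dict with "fx", "fy", "cx", "cy" (pixels), "distortion" ([k1, k2, p1, p2, k3] as OpenCV has them; the pictures are not rectified), "camera_from_world" (4x4, takes a point from world to camera coordinates). Camera axes: x right, y down, z forward; pixel columns grow to the right and rows downward; lengths in m; the calibration is good to about 2 mm. A picture is of the moment at which its call begins: read the wrist's pose just before it. calibration takes no time and is no camera call; for the wrist camera it gives the pose at the moment of the call.
- bot.hand_in(): hands the job in, once; it reports no verdict.
The state is a dict: "t": time; "q": joint angles; "joint_vel": joint speeds; "joint_torque": joint torques, N m; "eef_pos": TCP position; "tool_rot": TCP orientation; "contact_force": force on the tool from outside, world axes, zero at the start; "torque": the same for the moment, N m; "gripper_width": opening from 0.0 (shut) to 1.0 (fully open).
Only numpy, scipy, OpenCV 4.12 (cv2) and the standard library are available. Lean on these libraries where they do the work, as an engineer would, in place of code of your own. Each camera call takes 0.05 s, during which the arm holds its last target.

## Working session

There is one attempt and no reset: what is moved stays moved. The work goes in short steps, Python scripts to look and compute and a tool call to move; the robot and the scene stay as the last step left them, time stands still between calls to the robot, and variables do not carry over. Pictures are saved under pics/ and viewed, and the job is handed in when it is done.

Besides the shell and the picture viewer there is one more tool, called after "Request:" as name(argument=value, ...) on one line, values as JSON. drive_tool: Moves the arm, as the interface text tells. Its arguments: {"type":"object","properties":{"increments":{"type":"string"},"grip":{"type":"number"},"squeeze":{"type":"number"}},"required":["increments"]}

```bash
ls; mkdir -p pics; python3 - <<'E'
from station import bot
import cv2
o=bot.get_obs();print(o['t'],o['eef_pos'],o['tool_rot'],o['gripper_width'],bot.finger_overhang)
for n in("scene","top"):
    im=bot.read_camera(n);cv2.imwrite(f"pics/{n}0.png",im[:,:,::-1])
    c=bot.calibration(n);print(n,c)
E
```

```text
pics
0.0 [ 0.27176713 -0.61725343  0.25230704] [-8.95295700e-04  9.78567501e-01  2.05924206e-01 -2.57954292e-04] 1.0023565704787654 0.022
scene {'fx': 551.6540425986691, 'fy': 551.6540425986691, 'cx': 314.1486247823132, 'cy': 240.3070865942486, 'distortion': array([0.00566678, 0.        , 0.        , 0.        , 0.        ]), 'camera_from_world': array([[ 0.63875941,  0.76933773, -0.01028957, -0.37172718],
       [ 0.44862297, -0.38327715, -0.80736365, -0.13205337],
       [-0.62507908,  0.51109498, -0.58996446,  1.55599528],
       [ 0.        ,  0.        ,  0.        ,  1.        ]])}
top {'fx': 596.630878022743, 'fy': 596.630878022743, 'cx': 323.8246848668314, 'cy': 245.45208398898737, 'distortion': array([0.0681767, 0.       , 0.       , 0.       , 0.       ]), 'camera_from_world': array([[ 3.45703864e-02, -9.99401845e-01,  9.16340002e-04,
         5.40066261e-02],
       [-9.73412010e-01, -3.38790837e-02, -2.26541976e-01,
         4.97500317e-01],
       [ 2.26437514e-01,  6.93966729e-03, -9.74000972e-01,
         1.28115778e+00],
       [ 0.00000000e+00,  0.00000000e+00,  0.00000000e+00,
         1.00000000e+00]])}
```

View pics/scene0.png

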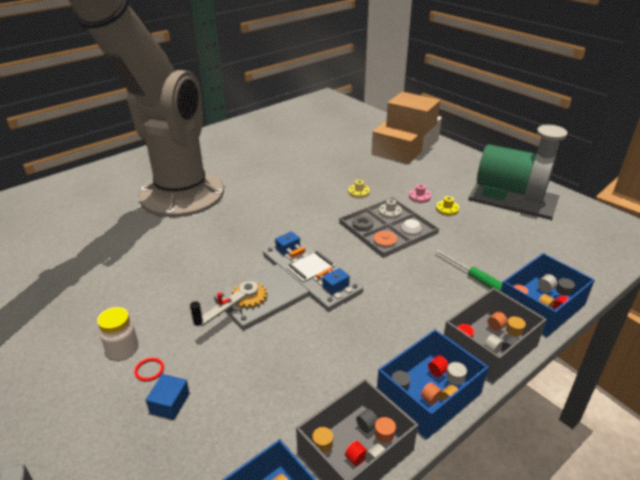

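View pics/top0.png

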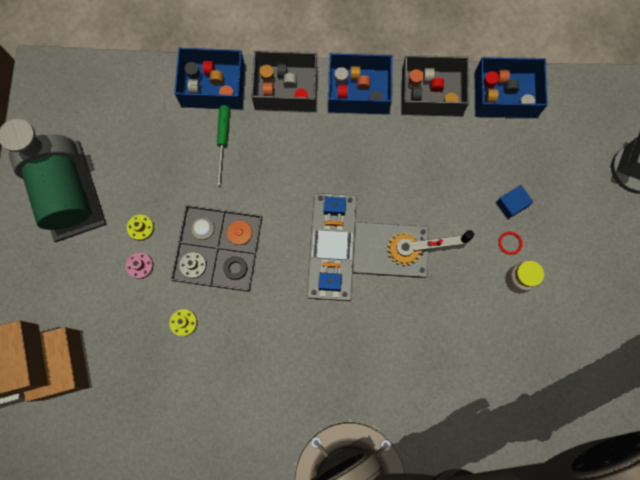

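The top view shows the flange at about (192,264), the stage centre at (333,245), the ratchet axis at (405,248), the tab at (434,243) and the knob at (467,237). I'll enlarge these areas next.

```bash
cat > h.py <<'E'
from station import bot
import cv2, numpy as np
def ray(n,u,v,z,c=None):
    c=c or bot.calibration(n)
    K=np.array([[c['fx'],0,c['cx']],[0,c['fy'],c['cy']],[0,0,1]])
    p=cv2.undistortPoints(np.array([[[u,v]]],float),K,np.array(c['distortion']))[0,0]
    T=c['camera_from_world'];R=T[:3,:3];o=-R.T@T[:3,3];d=R.T@np.array([p[0],p[1],1])
    return o+d*(z-o[2])/d[2]
def proj(n,P,c=None):
    c=c or bot.calibration(n)
    K=np.array([[c['fx'],0,c['cx']],[0,c['fy'],c['cy']],[0,0,1]])
    T=c['camera_from_world']
    return cv2.projectPoints(np.atleast_2d(np.array(P,float)),cv2.Rodrigues(T[:3,:3])[0],T[:3,3],K,np.array(c['distortion']))[0][:,0]
def crop(src,dst,x0,y0,w,h,s):
    im=cv2.imread(src)[y0:y0+h,x0:x0+w];im=cv2.resize(im,None,fx=s,fy=s,interpolation=cv2.INTER_CUBIC)
    cv2.imwrite(dst,im)
E
python3 - <<'E'
from h import *
crop("pics/top0.png","pics/t_tray.png",165,195,110,110,5)
crop("pics/top0.png","pics/t_fix.png",300,185,190,125,4)
E
```

```text
(no output)
```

View pics/t_tray.png

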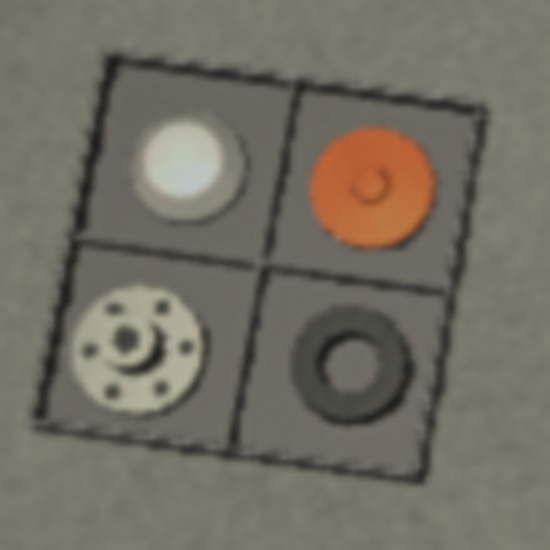

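View pics/t_fix.png

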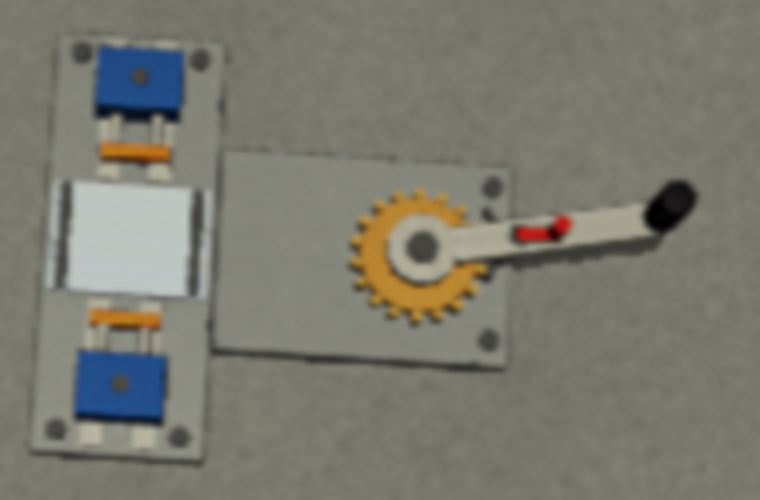

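```bash
python3 - <<'E'
from h import *
def P(x0,y0,s,u,v,z): 
    return ray("top",x0+(u+.5)/s-.5,y0+(v+.5)/s-.5,z)
t=lambda u,v,z:P(165,195,5,u,v,z); f=lambda u,v,z:P(300,185,4,u,v,z)
print("disc",t(137,349,.015),"hubtop",t(127,341,.039), "disc edges",t(70,349,.015),t(204,349,.015),t(137,285,.015),t(137,414,.015))
print("traycorners",[t(*p,.018).round(4) for p in[(113,58),(485,108),(423,478),(38,427)]])
c=[f(*p,0.024) for p in[(60,180),(213,190),(207,298),(48,290)]]
print("stage",np.mean(c,0),c)
print("axis",f(423,247,.05),"tab",f(564,222,.079),"knob",f(680,195,.096), f(655,220,.05))
print("pads",f(136,152,.039),f(125,319,.039))
b=[f(*p,0.012) for p in[(62,35),(225,45),(202,462),(30,452)]];print("base",b)
print("screws axis",f(492,187,.01),f(488,341,.01))
E
```

```text
disc [0.45008022 0.37171317 0.015     ] hubtop [0.44899206 0.3709689  0.039     ] disc edges [0.44905275 0.4021479  0.015     ] [0.45111268 0.34121732 0.015     ] [0.48003461 0.3742661  0.015     ] [0.41996789 0.36912778 0.015     ]
traycorners [array([0.5874, 0.3938, 0.018 ]), array([0.5694, 0.2191, 0.018 ]), array([0.3944, 0.237 , 0.018 ]), array([0.412 , 0.4125, 0.018 ])]
stage [0.50613988 0.05131866 0.024     ] [array([0.5398546 , 0.09403569, 0.024     ]), array([0.53696174, 0.00544379, 0.024     ]), array([0.47311778, 0.00737104, 0.024     ]), array([0.47462539, 0.09842413, 0.024     ])]
axis [ 0.5012269  -0.11231863  0.05      ] tab [ 0.51123583 -0.18584215  0.079     ] knob [ 0.52431114 -0.24546217  0.096     ] [ 0.52137236 -0.24239128  0.05      ]
pads [0.55404811 0.05074202 0.039     ] [0.45625484 0.0539331  0.039     ]
base [array([0.63158676, 0.09650426, 0.012     ]), array([ 6.28738772e-01, -3.85103379e-05,  1.20000000e-02]), array([0.380504  , 0.00745796, 0.012     ]), array([0.38280769, 0.10527172, 0.012     ])]
screws axis [ 0.54798186 -0.15760638  0.01      ] [ 0.45650129 -0.15503985  0.01      ]
```

Request:
drive_tool(increments="0.02 0.034 0 -0.037;0.02 0.034 0 -0.037;0.02 0.034 0 -0.037;0.02 0.034 0 -0.037;0.02 0.034 0 -0.037;0.02 0.034 0 -0.037;0.02 0.034 0 -0.037;0.02 0.034 0 -0.037;0.02 0.034 0 -0.037;0.02 0.034 0 -0.037;0.02 0.034 0 -0.037;0.02 0.034 0 -0.037", grip=0.65)

```text
t: 1.1
eef_pos: [0.5124, -0.2079, 0.2531]
tool_rot: [-0.0, 1.0, -0.016, -0.0]
contact_force: [1.1, 0.6, -0.0]
gripper_width: 0.65
```

Request:
drive_tool(increments="0.0 0.04 0 0;0.0 0.04 0 0;0.0 0.04 0 0;0.0 0.04 0 0;0.0 0.04 0 0;0.0 0.04 0 0;-0.01 0.04 0 0;-0.01 0.04 0 0;-0.01 0.04 0 0;-0.01 0.04 0 0;-0.01 0.04 0 0;-0.01 0.04 0 0")

```text
t: 2.1
eef_pos: [0.451, 0.2718, 0.2532]
tool_rot: [0.0, 1.0, -0.015, -0.0]
contact_force: [0.4, -0.6, -0.4]
gripper_width: 0.648
```

Request:
drive_tool(increments="0 0.033 -0.02 0;0 0.033 -0.03 0;0 0.033 -0.03 0;0 0 -0.03 0;0 0 0 0;0 0 0 0")

```text
t: 2.6
eef_pos: [0.451, 0.3638, 0.1456]
tool_rot: [0.002, 1.0, -0.014, -0.002]
contact_force: [-0.1, -0.5, 0.6]
gripper_width: 0.646
```

```bash
python3 - <<'E'
from h import *
o=bot.get_obs();print(o['eef_pos'])
c=bot.calibration("wrist");im=bot.read_camera("wrist");cv2.imwrite("pics/w1.png",im[:,:,::-1])
import pickle;pickle.dump(c,open("w1.pkl","wb"))
print(proj("wrist",[[.4495,.3713,.039],[.4495,.3713,.015]],c))
E
```

```text
[0.45100873 0.36380903 0.14559731]
[[302.71004176 258.50414608]
 [303.70768226 245.11265291]]
```

View pics/w1.png

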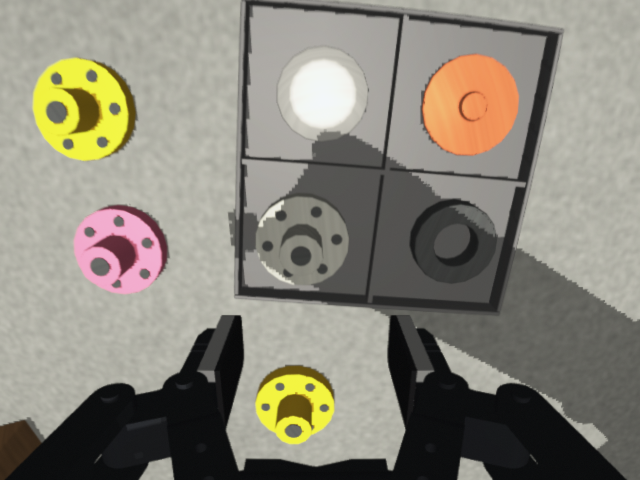

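The hub top shows at (301,257) against a predicted (302.7,258.5), so the flange position holds. I'll descend now.

Request:
drive_tool(increments="-0.0015 0.007 -0.02 0;0 0 -0.02 0;0 0 -0.02 0;0 0 0 0;0 0 0 0;0 0 0 0")

```text
t: 3.15
eef_pos: [0.4519, 0.3722, 0.0895]
tool_rot: [-0.001, 1.0, -0.015, 0.001]
contact_force: [-0.0, -0.3, 0.1]
gripper_width: 0.65
```

Request:
drive_tool(increments="-0.002 -0.001 -0.015 0;0 0 -0.015 0;0 0 -0.012 0;0 0 0 0;0 0 0 0;0 0 0 0")

```text
t: 3.65
eef_pos: [0.4491, 0.3714, 0.0464]
tool_rot: [-0.001, 1.0, -0.015, 0.001]
contact_force: [-0.7, -0.1, -0.3]
gripper_width: 0.647
```

Request:
drive_tool(increments="0 0 -0.006 0;0 0 0 0;0 0 0 0")

```text
t: 3.9
eef_pos: [0.4485, 0.3708, 0.0393]
tool_rot: [0.0, 1.0, -0.015, 0.0]
contact_force: [-0.7, -0.6, 0.6]
gripper_width: 0.647
```

Request:
drive_tool(increments="0 0 0 0;0 0 0 0;0 0 0 0;0 0 0 0;0 0 0 0;0 0 0 0;0 0 0 0;0 0 0 0", grip=0, squeeze=50)

```text
t: 4.57
eef_pos: [0.4487, 0.3712, 0.0397]
tool_rot: [-0.0, 1.0, -0.015, 0.0]
contact_force: [-1.6, -0.3, 4.7]
gripper_width: 0.282
```

Request:
drive_tool(increments="0 0 0.02 0;0 0 0.03 0;0 0 0.035 0;0 0 0.035 0;0 0 0 0;0 0 0 0")

```text
t: 5.07
eef_pos: [0.4493, 0.3713, 0.1607]
tool_rot: [-0.001, 1.0, -0.015, 0.001]
contact_force: [0.8, 0.1, -4.0]
gripper_width: 0.284
```

```bash
python3 - <<'E'
from h import *
im=bot.read_camera("wrist");cv2.imwrite("pics/w2.png",im[:,:,::-1])
o=bot.get_obs();print(o['eef_pos'],o['contact_force'],o['gripper_width'])
E
```

```text
[0.44834277 0.37027177 0.15881228] [-0.57965678  0.43061433 -3.6881682 ] 0.28426232093017745
```

View pics/w2.png

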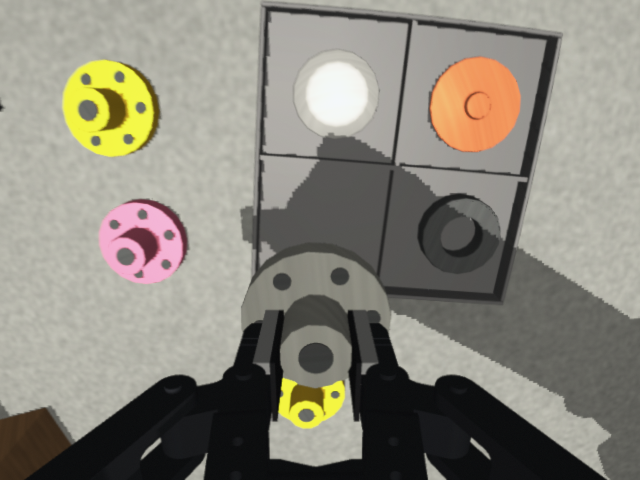

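The flange is held with the hub centred between the pads at (315,350). I'll carry it over the stage.

Request:
drive_tool(increments="0.005 -0.03 0 0;0.005 -0.03 0 0;0.005 -0.03 0 0;0.005 -0.03 0 0;0.005 -0.03 0 0;0.005 -0.03 0 0;0.005 -0.03 0 0;0.005 -0.03 0 0;0.005 -0.03 0 0;0.005 -0.03 0 0;0.006 -0.018 0 0;0 0 0 0")

```text
t: 6.12
eef_pos: [0.5037, 0.0468, 0.1568]
tool_rot: [0.002, 1.0, -0.018, -0.002]
contact_force: [0.7, -0.2, -3.6]
gripper_width: 0.288
```

Request:
drive_tool(increments="0 0 0 0;0 0 0 0;0 0 -0.02 0;0 0 -0.02 0;0 0 -0.01 0;0 0 0 0;0 0 0 0;0 0 0 0")

```text
t: 6.78
eef_pos: [0.505, 0.0536, 0.1099]
tool_rot: [-0.0, 1.0, -0.014, 0.0]
contact_force: [-0.5, -0.3, -4.2]
gripper_width: 0.283
```

```bash
python3 - <<'E'
from h import *
o=bot.get_obs();print(o['eef_pos'],o['contact_force'],o['gripper_width'])
c=bot.calibration("wrist");im=bot.read_camera("wrist");cv2.imwrite("pics/w3.png",im[:,:,::-1])
y=-.033;X=np.array([np.cos(y),np.sin(y),0]);Y=np.array([-np.sin(y),np.cos(y),0]);S=np.array([.5055,.0522,.024])
print(proj("wrist",[S,S+.045*X+[0,0,.015],S-.045*X+[0,0,.015],S+.0345*Y+[0,0,.007],S-.0345*Y+[0,0,.007],S+.0345*Y+.03*X+[0,0,.007],S-.0345*Y+.03*X+[0,0,.007]],c).round())
E
```

```text
[0.50497141 0.05356418 0.10986528] [-0.54922614 -0.32349391 -4.19183432] 0.2828400110173207
[[319. 269.]
 [320. 191.]
 [318. 357.]
 [252. 274.]
 [385. 274.]
 [250. 218.]
 [389. 218.]]
```

View pics/w3.png

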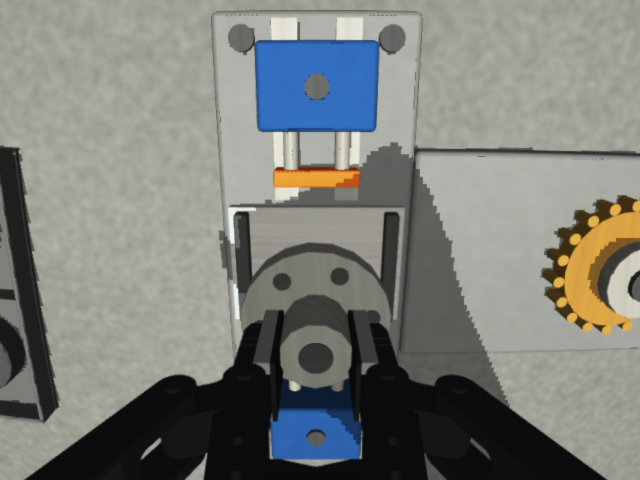

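Request:
drive_tool(increments="0 0 -0.015 0;0 0 -0.015 0;0 0 -0.01 0;0 0 -0.006 0;0 0 0 0;0 0 0 0;0 0 0 0")

```text
t: 7.42
eef_pos: [0.5051, 0.053, 0.0639]
tool_rot: [-0.0, 1.0, -0.015, 0.001]
contact_force: [0.0, 0.7, -3.0]
gripper_width: 0.284
```

Request:
drive_tool(increments="0 0 -0.002 0;0 0 0 0;0 0 -0.001 0;0 0 0 0;0 0 0 0")

```text
t: 7.83
eef_pos: [0.5048, 0.0529, 0.0607]
tool_rot: [0.0, 1.0, -0.015, 0.0]
contact_force: [-1.7, -0.3, 1.6]
gripper_width: 0.284
```

Contact is showing: the force went from -4 N to +1.6 N. I'll release.

Request:
drive_tool(increments="0 0 0 0;0 0 0 0;0 0 0 0;0 0 0 0;0 0 0 0;0 0 0 0", grip=0.6)

```text
t: 8.33
eef_pos: [0.5046, 0.0529, 0.0603]
tool_rot: [0.0, 1.0, -0.015, 0.0]
contact_force: [-0.9, 0.3, 0.2]
gripper_width: 0.6
```

Request:
drive_tool(increments="0 0 0.02 0;0 0 0.03 0;0 0 0.03 0;0 0 0.03 0;0 0 0 0;0 0 0 0")

```text
t: 8.83
eef_pos: [0.5057, 0.053, 0.1719]
tool_rot: [-0.0, 1.0, -0.015, 0.002]
contact_force: [0.5, 0.4, -0.3]
gripper_width: 0.606
```

```bash
python3 - <<'E'
from h import *
o=bot.get_obs();print(o['t'],o['eef_pos'],o['contact_force'],o['gripper_width'])
im=bot.read_camera("wrist");cv2.imwrite("pics/w4.png",im[:,:,::-1])
im=bot.read_camera("scene");cv2.imwrite("pics/s4.png",im[:,:,::-1])
crop("pics/s4.png","pics/s4c.png",180,220,190,120,4)
E
```

```text
8.8333 [0.50573479 0.05304606 0.17194414] [ 0.51669932  0.41122303 -0.30910765] 0.605572698975032
```

View pics/w4.png

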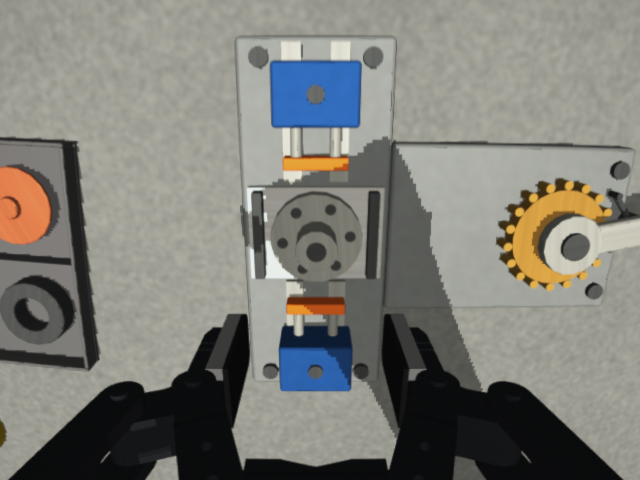

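View pics/s4c.png

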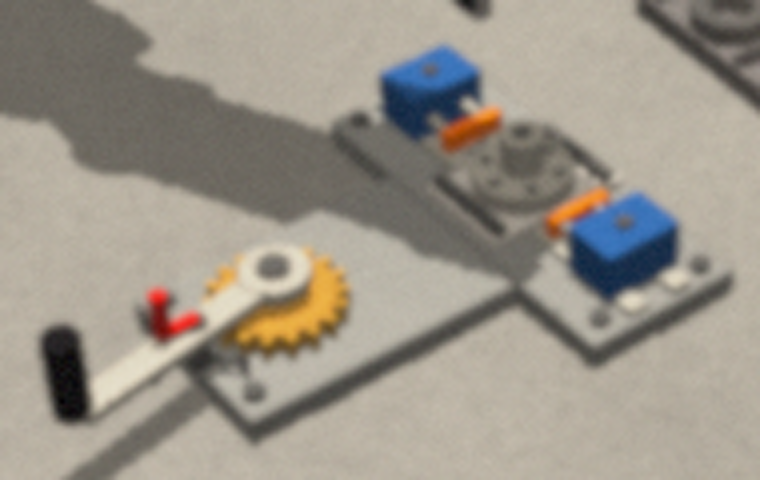

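The flange sits centred: the disc centre is at (316,235) and the stops' middle is at 315.5. Next is the tab.

Request:
drive_tool(increments="-0.004 -0.03 0 0;-0.004 -0.03 0 0;-0.004 -0.03 0 0;-0.004 -0.03 0 0;-0.004 -0.03 0 0;-0.004 -0.03 0 0;-0.004 -0.03 0 0;-0.004 -0.029 0 0;0 0 0 0;0 0 0 0;0 0 0 0", grip=0)

```text
t: 9.85
eef_pos: [0.4719, -0.1854, 0.169]
tool_rot: [-0.001, 1.0, -0.015, -0.001]
contact_force: [0.3, -0.3, 0.2]
gripper_width: -0.001
```

```bash
python3 - <<'E'
from h import *
o=bot.get_obs();print(o['t'],o['eef_pos'],o['contact_force'],o['gripper_width'])
c=bot.calibration("wrist");im=bot.read_camera("wrist");cv2.imwrite("pics/w5.png",im[:,:,::-1])
print(proj("wrist",[[.5112,-.1858,.079],[.5238,-.2455,.096],[.4733,-.186,.172-.022]],c))
E
```

```text
9.85 [ 0.47190152 -0.18537654  0.169021  ] [ 0.27720936 -0.29348523  0.23209696] -0.0006765897291750297
[[314.99391764 195.25467853]
 [442.08231795 173.10913212]
 [317.87029042 332.26774688]]
```

View pics/w5.png

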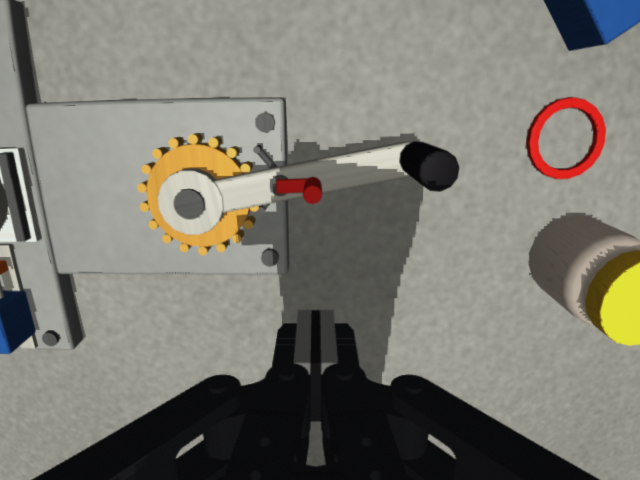

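The tab pin is at (313,190) and the knob at (439,168), both about 2 mm farther in x than I had estimated. I'll use x of about 0.513 for the pin.

Request:
drive_tool(increments="0 0 -0.03 0;0 0 -0.03 0;0 0 -0.024 0;0.008 0 0 0;0 0 0 0;0 0 0 0")

```text
t: 10.4
eef_pos: [0.4823, -0.1853, 0.0873]
tool_rot: [-0.0, 1.0, -0.014, 0.001]
contact_force: [1.0, -0.3, -0.2]
gripper_width: 0.0
```

Request:
drive_tool(increments="0.006 0.001 0 0;0.005 0.001 0 0;0.005 0.001 0 0;0.005 0.001 0 0;0.004 0.001 0 0;0 0 0 0;0 0 0 0")

```text
t: 10.98
eef_pos: [0.5052, -0.1813, 0.0862]
tool_rot: [0.0, 1.0, -0.015, -0.0]
contact_force: [-2.8, -0.7, 2.0]
gripper_width: 0.003
```

```bash
python3 - <<'E'
from h import *
o=bot.get_obs();print(o['t'],o['eef_pos'],o['contact_force'],o['gripper_width'])
im=bot.read_camera("scene");cv2.imwrite("pics/s6.png",im[:,:,::-1])
crop("pics/s6.png","pics/s6c.png",180,260,130,80,6)
E
```

```text
10.9833 [ 0.5052171  -0.18125521  0.08622387] [-2.8115458  -0.67242629  2.00509533] 0.0026719147665637587
```

View pics/s6c.png

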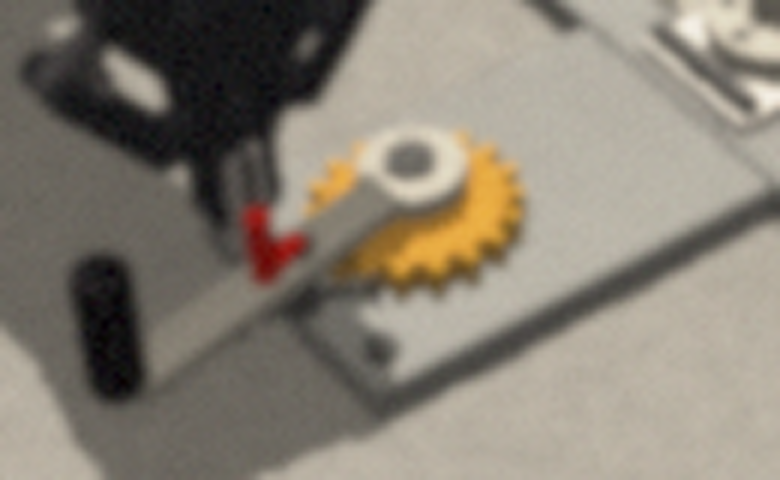

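Request:
drive_tool(increments="0.003 0 0 0;0.003 0 0 0;0 0 0 0;0 0 0 0;0 0 0 0")

```text
t: 11.45
eef_pos: [0.5107, -0.1803, 0.086]
tool_rot: [-0.0, 1.0, -0.014, -0.001]
contact_force: [-4.4, 2.6, 2.8]
gripper_width: 0.002
```

```bash
python3 - <<'E'
from h import *
o=bot.get_obs();print(o['t'],o['eef_pos'],o['contact_force'],o['gripper_width'])
im=bot.read_camera("scene");cv2.imwrite("pics/s7.png",im[:,:,::-1])
crop("pics/s7.png","pics/s7c.png",180,260,130,80,6)
E
```

```text
11.45 [ 0.51074927 -0.18027341  0.08595473] [-4.42300084  2.60535319  2.81822237] 0.0021033152930633276
```

View pics/s7c.png

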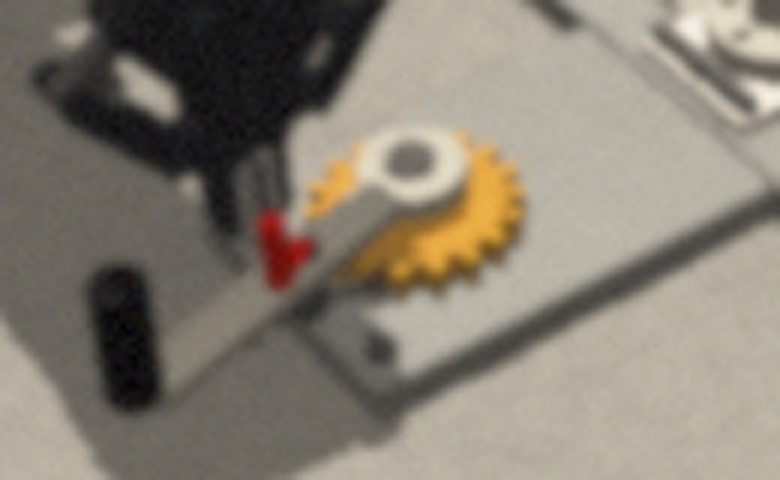

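```bash
python3 - <<'E'
from h import *
im=bot.read_camera("wrist");cv2.imwrite("pics/w7.png",im[:,:,::-1])
im=bot.read_camera("top");cv2.imwrite("pics/t7.png",im[:,:,::-1])
crop("pics/t7.png","pics/t7c.png",370,205,120,80,6)
E
```

```text
(no output)
```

View pics/w7.png

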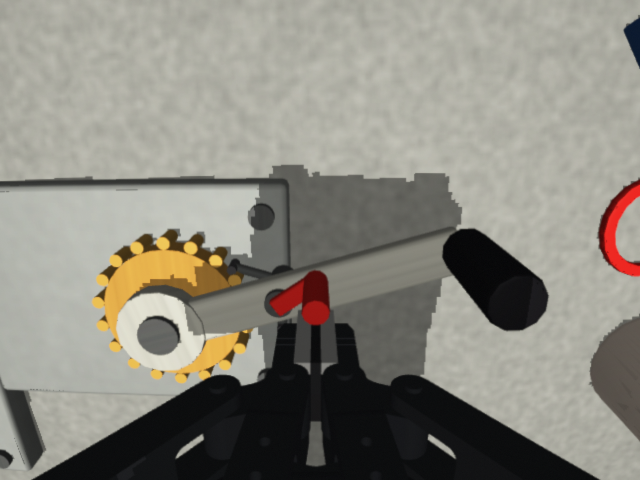

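View pics/t7c.png

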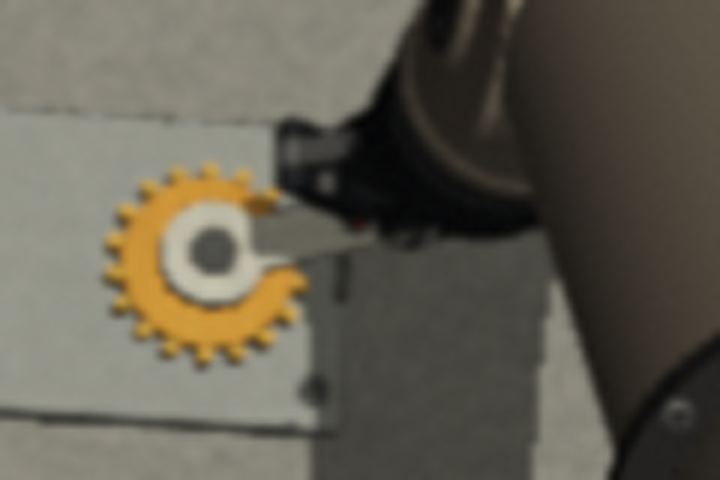

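Request:
drive_tool(increments="-0.01 0 0 0;-0.02 0 0 0;-0.02 0 0.01 0;0 0 0.03 0;0 0 0.03 0;0 0 0.03 0;0 0 0 0;0 0 0 0")

```text
t: 12.27
eef_pos: [0.4631, -0.1817, 0.1882]
tool_rot: [0.001, 1.0, -0.015, 0.003]
contact_force: [-1.2, 0.0, -0.9]
gripper_width: 0.002
```

```bash
python3 - <<'E'
from h import *
o=bot.get_obs();print(o['t'],o['eef_pos'],o['contact_force'],o['gripper_width'])
c=bot.calibration("wrist")
import pickle;pickle.dump(c,open("w8.pkl","wb"))
im=bot.read_camera("wrist");cv2.imwrite("pics/w8.png",im[:,:,::-1])
E
```

```text
12.2667 [ 0.46305495 -0.18174503  0.18823102] [-1.24315466  0.03239765 -0.88442464] 0.0017832955041645524
```

View pics/w8.png

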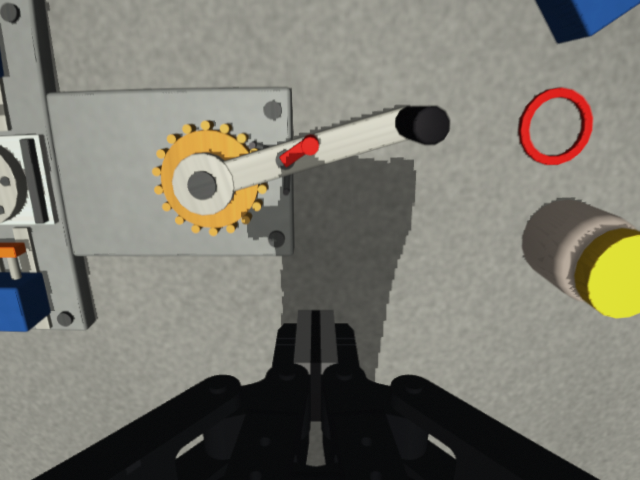

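The tab now sits on the far side (pin top at (311,146)). I'll work out the handle and tab geometry.

```bash
cat > m.py <<'E'
from h import *
def meas(c,pin,knob,ax=None,A=None,yaw=-.033):
    p=ray("wrist",*pin,.079,c)[:2];k=ray("wrist",*knob,.096,c)[:2]
    if ax: print("axis",ray("wrist",*ax,.05,c)[:2])
    A=np.array(A if A is not None else [.503,-.1115])
    d=k-A;th=np.arctan2(d[0],-d[1]);print("knob",k,"r",np.hypot(*d),"handle",th-yaw)
    u=d/np.hypot(*d);n=np.array([-u[1],u[0]])
    pv=A+.055*u;e=p-pv;print("pin",p,"r",np.hypot(*e),"pawl",np.arctan2(e@n,e@u))
E
python3 - <<'E'
from m import *;import pickle
c=pickle.load(open("w8.pkl","rb"))
meas(c,(311,146),(432,125),(203,185))
E
```

```text
axis [ 0.50196967 -0.11194769]
knob [ 0.53648039 -0.24167806] r 0.1344145252703028 handle 0.28473345503180947
pin [ 0.52620404 -0.18100401] r 0.01881465384658678 pawl 0.2778374441416438
```

```bash
python3 - <<'E'
from h import *
print(np.round(bot.get_obs()['q'],2))
E
```

```text
[ 0.45  0.28 -0.24  2.03  0.09  0.84 -1.43]
```

Request:
drive_tool(increments="0.01 -0.006 0 0.12;0.01 -0.006 0 0.12;0.01 -0.006 0 0.12;0.01 -0.006 0 0.12;0.01 -0.006 0 0.12;0.01 -0.006 0 0.12;0.01 -0.006 0 0.12;0.003 -0.006 0 0.12;0 -0.006 0 0.12;0 -0.006 0 0.12;0 0 0 0.12;0 0 0 0.12", grip=0.6)

```text
t: 13.32
eef_pos: [0.5337, -0.2414, 0.1842]
tool_rot: [-0.001, 0.76, 0.65, -0.0]
contact_force: [-0.3, 0.4, -0.7]
gripper_width: 0.595
```

Request:
drive_tool(increments="0 0 -0.02 0.12;0 0 -0.02 0.05;0 0 0 0;0 0 0 0")

```text
t: 13.65
eef_pos: [0.5331, -0.2406, 0.1442]
tool_rot: [-0.002, 0.704, 0.71, -0.0]
contact_force: [0.4, 0.3, 0.4]
gripper_width: 0.6
```

```bash
python3 - <<'E'
from h import *
o=bot.get_obs();print(o['t'],o['eef_pos'],o['tool_rot'],o['contact_force'],np.round(o['q'],2))
c=bot.calibration("wrist")
import pickle;pickle.dump(c,open("w9.pkl","wb"))
im=bot.read_camera("wrist");cv2.imwrite("pics/w9.png",im[:,:,::-1])
print(proj("wrist",[[.5365,-.2417,.096],[.5262,-.181,.079],[.502,-.112,.05]],c))
E
```

```text
13.65 [ 0.53312799 -0.24059569  0.14416852] [-2.13968793e-03  7.04167526e-01  7.10030473e-01 -4.94358467e-04] [0.35655613 0.28723685 0.42317472] [ 0.71  0.51 -0.51  1.84  0.31  0.88  0.05]
[[322.15566089 303.83625728]
 [300.15821054 162.13113173]
 [250.47135018   6.2776554 ]]
```

View pics/w9.png

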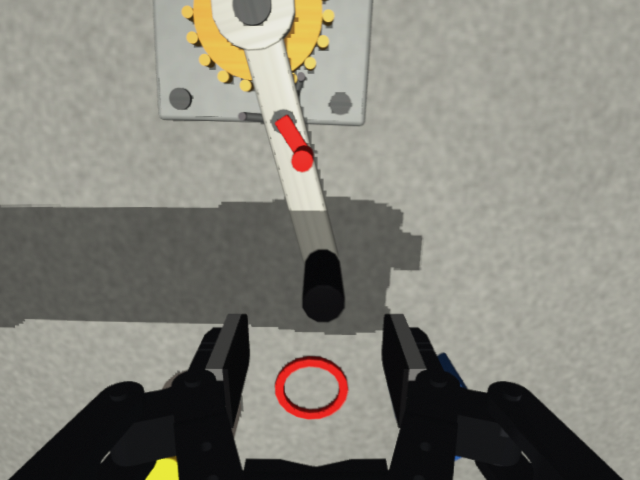

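```bash
python3 - <<'E'
from h import *;import pickle
c=pickle.load(open("w8.pkl","rb"))
print(ray("wrist",622,280,.085,c), ray("top",530,273,.085))
A=np.array([.502,-.1118]);yaw=-.033
prev=None
for th in [.285,.4,.5,.6,.48,.36,.24,.12,0,-.12,-.24,-.36,-.48,-.6]:
    a=th+yaw;k=A+.135*np.array([np.sin(a),-np.cos(a)])
    print(th,k.round(4),None if prev is None else (k-prev).round(4));prev=k
E
```

```text
[ 0.44353927 -0.36883956  0.085     ] [ 0.4433778  -0.37509919  0.085     ]
0.285 [ 0.5357 -0.2425] None
0.4 [ 0.5504 -0.2378] [0.0148 0.0047]
0.5 [ 0.5628 -0.2323] [0.0123 0.0055]
0.6 [ 0.5745 -0.2257] [0.0117 0.0067]
0.48 [ 0.5604 -0.2335] [-0.0142 -0.0079]
0.36 [ 0.5454 -0.2396] [-0.015  -0.0061]
0.24 [ 0.5297 -0.2439] [-0.0156 -0.0043]
0.12 [ 0.5137 -0.2463] [-0.016  -0.0024]
0 [ 0.4975 -0.2467] [-0.0162 -0.0004]
-0.12 [ 0.4814 -0.2452] [-0.0161  0.0015]
-0.24 [ 0.4656 -0.2418] [-0.0158  0.0034]
-0.36 [ 0.4503 -0.2365] [-0.0153  0.0053]
-0.48 [ 0.4357 -0.2294] [-0.0146  0.0071]
-0.6 [ 0.4221 -0.2206] [-0.0136  0.0088]
```

Request:
drive_tool(increments="0.0035 -0.001 -0.02 0;0 0 -0.02 0;0 0 -0.012 0;0 0 0 0;0 0 0 0")

```text
t: 14.12
eef_pos: [0.5381, -0.2419, 0.0945]
tool_rot: [-0.0, 0.704, 0.711, -0.0]
contact_force: [0.6, 0.8, 0.9]
gripper_width: 0.597
```

Request:
drive_tool(increments="-0.001 0 -0.012 0;0 0 0 0;0 0 0 0")

```text
t: 14.37
eef_pos: [0.5368, -0.2421, 0.0822]
tool_rot: [-0.0, 0.704, 0.711, -0.0]
contact_force: [0.0, -0.4, -0.5]
gripper_width: 0.601
```

Request:
drive_tool(increments="0 0 0 0;0 0 0 0;0 0 0 0;0 0 0 0;0 0 0 0;0 0 0 0;0 0 0 0", grip=0, squeeze=40)

```text
t: 14.95
eef_pos: [0.5372, -0.2421, 0.0828]
tool_rot: [0.0, 0.704, 0.711, -0.0]
contact_force: [-1.3, 1.2, 5.2]
gripper_width: 0.228
```

Request:
drive_tool(increments="0.008 0.0024 0 0;0.008 0.0028 0 0;0.007 0.003 0 0;0.006 0.003 0 0;0.005 0.003 0 0;0 0 0 0;0 0 0 0")

```text
t: 15.53
eef_pos: [0.57, -0.2308, 0.0827]
tool_rot: [0.001, 0.704, 0.71, -0.002]
contact_force: [-5.0, -5.3, 6.3]
gripper_width: 0.223
```

Request:
drive_tool(increments="0.003 0.003 0 0;0.002 0.001 0 0;0 0 0 0;0 0 0 0")

```text
t: 15.87
eef_pos: [0.5743, -0.2279, 0.0826]
tool_rot: [0.001, 0.704, 0.71, -0.003]
contact_force: [-5.9, -7.0, 7.4]
gripper_width: 0.216
```

Request:
drive_tool(increments="-0.0142 -0.0095 0 0;-0.015 -0.0061 0 0;-0.0156 -0.0043 0 0;-0.016 -0.0024 0 0;-0.0162 -0.0004 0 0;-0.0161 0.0015 0 0;-0.0158 0.0034 0 0;-0.0153 0.0053 0 0;-0.0146 0.0071 0 0;-0.0125 0.008 0 0;0 0 0 0;0 0 0 0")

```text
t: 16.87
eef_pos: [0.4241, -0.2222, 0.0829]
tool_rot: [0.0, 0.704, 0.71, -0.001]
contact_force: [-4.4, -1.5, 9.2]
gripper_width: 0.218
```

Request:
drive_tool(increments="-0.002 0.0015 0.001 0;0 0 0 0;0 0 0 0")

```text
t: 17.12
eef_pos: [0.4225, -0.221, 0.0831]
tool_rot: [0.0, 0.704, 0.71, -0.0]
contact_force: [-0.2, -4.4, -3.8]
gripper_width: 0.222
```

```bash
python3 - <<'E'
from h import *
o=bot.get_obs();print(o['t'],o['eef_pos'],o['contact_force'])
im=bot.read_camera("top");cv2.imwrite("pics/t10.png",im[:,:,::-1])
crop("pics/t10.png","pics/t10c.png",300,185,190,125,4)
E
```

```text
17.1167 [ 0.42250972 -0.2210111   0.08306825] [-0.16901011 -4.40003985 -3.84250305]
```

View pics/t10c.png

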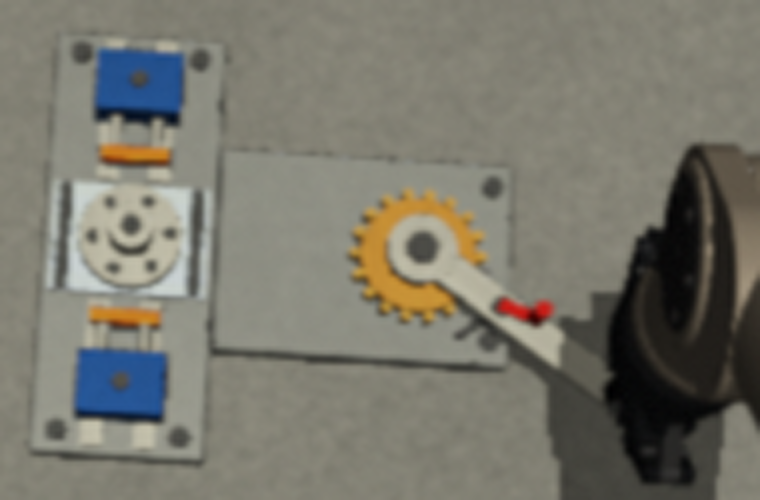

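Each jaw has moved about 1 mm, and the tab still sits on the closing side (545,308). Next is a full forward swing.

Request:
drive_tool(increments="0.0136 -0.0088 0 0;0.0146 -0.0071 0 0;0.0153 -0.0053 0 0;0.0158 -0.0034 0 0;0.0161 -0.0015 0 0;0.0162 0.0004 0 0;0.016 0.0024 0 0;0.0156 0.0043 0 0;0.015 0.0061 0 0;0.0142 0.0079 0 0;0.001 0 0 0;0 0 0 0")

```text
t: 18.17
eef_pos: [0.5748, -0.2275, 0.0828]
tool_rot: [-0.0, 0.704, 0.71, -0.002]
contact_force: [-4.6, -7.6, 1.3]
gripper_width: 0.219
```

Request:
drive_tool(increments="-0.0152 -0.0079 0 0;-0.015 -0.0061 0 0;-0.0156 -0.0043 0 0;-0.016 -0.0024 0 0;-0.0162 -0.0004 0 0;-0.0161 0.0015 0 0;-0.0158 0.0034 0 0;-0.0153 0.0053 0 0;-0.0146 0.0071 0 0;-0.0136 0.0088 0 0;0 0 0 0;0 0 0 0")

```text
t: 19.17
eef_pos: [0.4225, -0.2198, 0.0836]
tool_rot: [0.0, 0.704, 0.71, -0.0]
contact_force: [-2.5, -1.3, 5.5]
gripper_width: 0.219
```

```bash
python3 - <<'E'
from h import *
o=bot.get_obs();print(o['t'],o['eef_pos'],o['contact_force'])
im=bot.read_camera("top");cv2.imwrite("pics/t11.png",im[:,:,::-1])
crop("pics/t11.png","pics/t11c.png",300,185,190,125,4)
E
```

```text
19.1667 [ 0.42249146 -0.21981734  0.08364643] [-2.48528412 -1.32152612  5.54448314]
```

View pics/t11c.png

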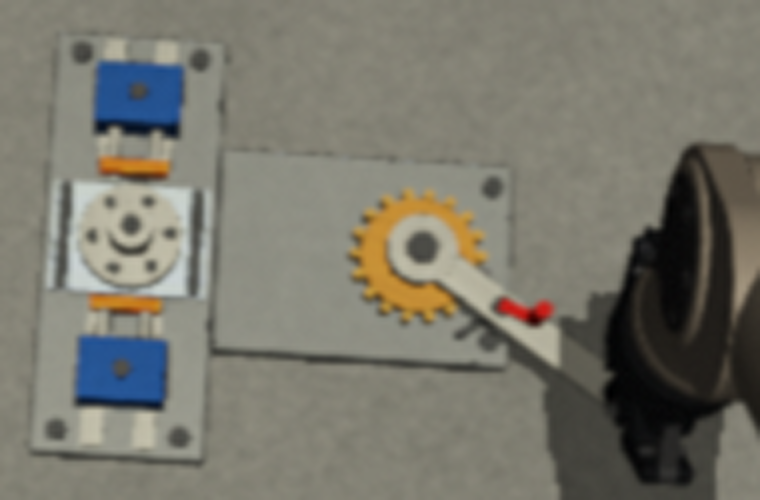

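The far jaw screw moved from row 76 to 91, about 8 mm. One more full stroke.

Request:
drive_tool(increments="0.0136 -0.0088 0 0;0.0146 -0.0071 0 0;0.0153 -0.0053 0 0;0.0158 -0.0034 0 0;0.0161 -0.0015 0 0;0.0162 0.0004 0 0;0.016 0.0024 0 0;0.0156 0.0043 0 0;0.015 0.0061 0 0;0.0142 0.0079 0 0;0.001 0 0 0;0 0 0 0")

```text
t: 20.22
eef_pos: [0.5748, -0.2283, 0.0831]
tool_rot: [0.0, 0.704, 0.71, -0.003]
contact_force: [-6.5, -8.5, 6.1]
gripper_width: 0.219
```

Request:
drive_tool(increments="-0.0152 -0.0079 0 0;-0.015 -0.0061 0 0;-0.0156 -0.0043 0 0;-0.016 -0.0024 0 0;-0.0162 -0.0004 0 0;-0.0161 0.0015 0 0;-0.0158 0.0034 0 0;-0.0153 0.0053 0 0;-0.0146 0.0071 0 0;-0.0136 0.0088 0 0;0 0 0 0;0 0 0 0")

```text
t: 21.22
eef_pos: [0.4227, -0.2201, 0.0837]
tool_rot: [-0.0, 0.704, 0.711, -0.0]
contact_force: [-2.4, -2.2, 8.6]
gripper_width: 0.22
```

```bash
python3 - <<'E'
from h import *
o=bot.get_obs();print(o['t'],o['eef_pos'],o['contact_force'])
im=bot.read_camera("top");cv2.imwrite("pics/t12.png",im[:,:,::-1])
crop("pics/t12.png","pics/t12c.png",300,185,80,125,6)
# blue-block centroids
for n in("top0","t10","t11","t12"):
    m=cv2.imread(f"pics/{n}.png").astype(int);r=[]
    for y0,y1 in((190,228),(262,300)):
        s=m[y0:y1,305:360];b=(s[:,:,0]>s[:,:,2]+50)&(s[:,:,0]>90);v,u=np.nonzero(b)
        r.append(ray("top",305+u.mean(),y0+v.mean(),.05)[0])
        s2=m[y0:y1+0,305:360]
    s=m[200:290,305:360];o_=(s[:,:,2]>s[:,:,0]+90)
    v,u=np.nonzero(o_);v=v+200
    pf=[ray("top",333,v[v<245].mean(),.039)[0],ray("top",331,v[v>245].mean(),.039)[0]]
    print(n,np.round(r,4),r[0]-r[1],"pads",np.round(pf,4))
E
```

```text
21.2167 [ 0.42268698 -0.22008621  0.08369905] [-2.42466668 -2.21752592  8.62553206]
top0 [0.5952 0.4171] 0.17815609566795065 pads [0.5546 0.4569]
t10 [0.5937 0.4184] 0.17528286421464961 pads [0.5534 0.4583]
t11 [0.5864 0.4259] 0.16043815336343414 pads [0.546  0.4654]
t12 [0.5789 0.4333] 0.14556756447189295 pads [0.5398 0.472 ]
```

View pics/t12c.png

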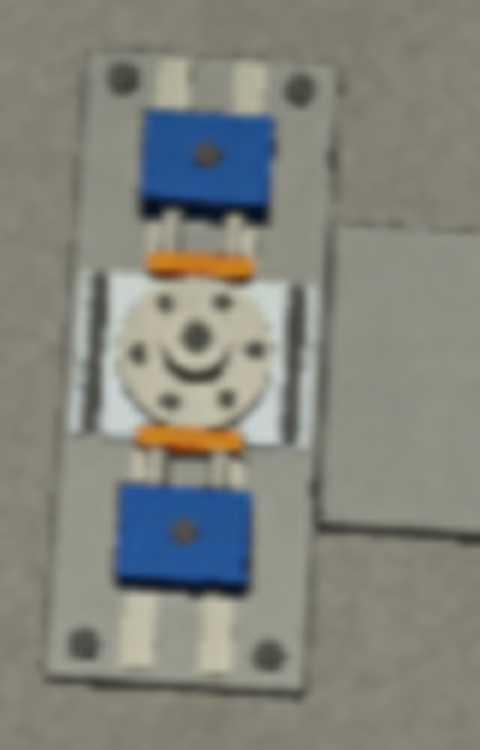

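Jaw travel measures 16.3 mm per side and the pads have just touched (about 1.3 mm in). A partial stroke to about +0.12 rad adds about 4 mm.

Request:
drive_tool(increments="0.0136 -0.0088 0 0;0.0146 -0.0071 0 0;0.0153 -0.0053 0 0;0.0158 -0.0034 0 0;0.0161 -0.0015 0 0;0.0162 0.0004 0 0;0 0 0 0;0 0 0 0;0 0 0 0")

```text
t: 22.02
eef_pos: [0.515, -0.2506, 0.0834]
tool_rot: [0.002, 0.705, 0.71, -0.002]
contact_force: [0.9, -13.5, -0.4]
gripper_width: 0.221
```

```bash
cat > jm.py <<'E'
from h import *
import sys
n=sys.argv[1]
o=bot.get_obs();print(o['t'],o['eef_pos'],o['contact_force'])
im=bot.read_camera("top");cv2.imwrite(f"pics/{n}.png",im[:,:,::-1])
m=cv2.imread(f"pics/{n}.png").astype(int);r=[]
for y0,y1 in((190,228),(262,300)):
    s=m[y0:y1,305:360];b=(s[:,:,0]>s[:,:,2]+50)&(s[:,:,0]>90);v,u=np.nonzero(b)
    r.append(ray("top",305+u.mean(),y0+v.mean(),.05)[0])
s=m[200:290,305:360];o_=(s[:,:,2]>s[:,:,0]+90)
v,u=np.nonzero(o_);v=v+200
pf=[ray("top",333,v[v<245].mean(),.039)[0],ray("top",331,v[v>245].mean(),.039)[0]]
print(n,np.round(r,4),"jaw travel",(.17816-(r[0]-r[1]))/2,"pads",np.round(pf,4),"gap block-pad now/open",np.round([r[0]-pf[0]-.0406,.0-(r[1]-pf[1])-.0398],4))
E
python3 jm.py t13
```

```text
22.0167 [ 0.51496235 -0.2505842   0.08341267] [  0.92578001 -13.48034065  -0.36243893]
t13 [0.575  0.4373] jaw travel 0.020231650384137614 pads [0.5397 0.4721] gap block-pad now/open [-0.0052 -0.0051]
```

Jaw travel is 20.2 mm and both pads are pushed back about 5.2 mm. Now the return swing.

Request:
drive_tool(increments="-0.0162 -0.0004 0 0;-0.0161 0.0015 0 0;-0.0158 0.0034 0 0;-0.0153 0.0053 0 0;-0.0146 0.0071 0 0;-0.0136 0.0088 0 0;0 0 0 0;0 0 0 0")

```text
t: 22.73
eef_pos: [0.4223, -0.2192, 0.0835]
tool_rot: [-0.001, 0.703, 0.711, -0.001]
contact_force: [-6.2, 1.0, 11.6]
gripper_width: 0.219
```

Request:
drive_tool(increments="0 0 0 0;0 0 0 0;0 0 0 0;0 0 0 0;0 0 0 0;0 0 0 0", grip=0.5)

```text
t: 23.23
eef_pos: [0.4229, -0.2197, 0.0831]
tool_rot: [-0.0, 0.704, 0.711, 0.0]
contact_force: [0.4, -0.6, -0.8]
gripper_width: 0.502
```

Request:
drive_tool(increments="0 0 0.02 0;0 0 0.03 0;0 0 0.03 0;0 0 0.03 0;0 -0.02 0.02 0;0 -0.03 0 0;0 -0.03 0 0;0 -0.03 0 0;0 -0.03 0 0;0 0 0 0;0 0 0 0")

```text
t: 24.15
eef_pos: [0.422, -0.3615, 0.2128]
tool_rot: [-0.0, 0.705, 0.709, 0.0]
contact_force: [-0.5, 0.9, 0.1]
gripper_width: 0.499
```

```bash
python3 jm.py t14; python3 - <<'E'
from h import *
crop("pics/t14.png","pics/t14c.png",300,185,190,125,4)
im=bot.read_camera("scene");cv2.imwrite("pics/s14.png",im[:,:,::-1])
crop("pics/s14.png","pics/s14c.png",180,220,190,120,4)
E
```

```text
24.15 [ 0.42203499 -0.36145553  0.21278547] [-0.51466385  0.89518315  0.1171802 ]
t14 [0.575  0.4374] jaw travel 0.020276808838391405 pads [0.5396 0.4721] gap block-pad now/open [-0.0053 -0.0051]
```

View pics/t14c.png

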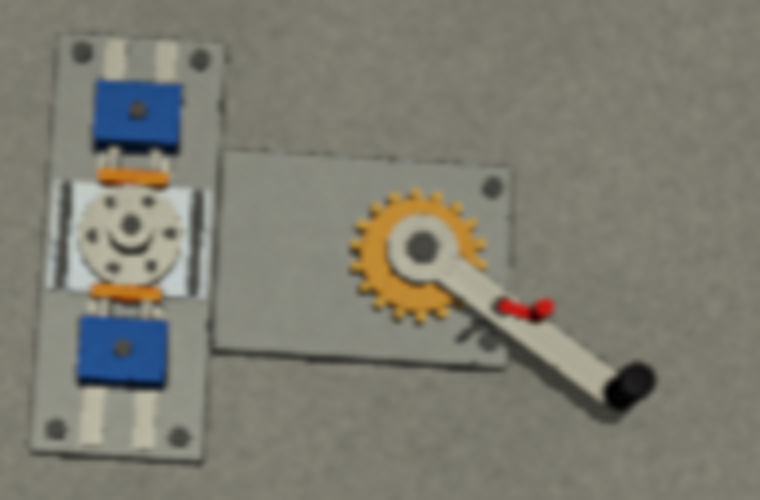

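View pics/s14c.png

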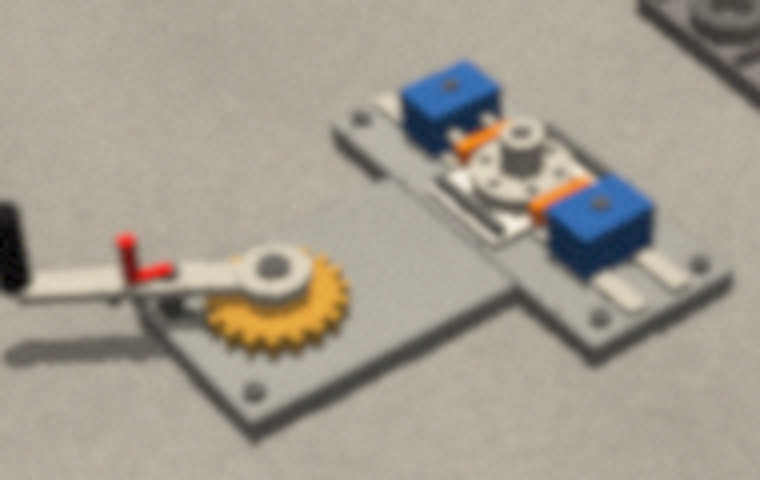

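```bash
python3 - <<'E'
from h import *
k=ray("top",300+632.5/4-.5,185+383.5/4-.5,.096);A=ray("top",300+423.5/4-.5,185+247.5/4-.5,.05);d=(k-A)[:2]
h=np.arctan2(d[0],-d[1])+.033;print(np.hypot(*d),h)
if h<-.48: bot.hand_in();print("handed in")
E
```

```text
0.1333961008375983 -0.6257797030908846
the job is handed in; nothing more can be done
handed in
```

I finished the whole job in about 24 s and handed it in. No check failed at the end.

- **Flange:** I took the steel flange from the tray by its hub and set it flat on the stage plate, centred between the stops. The arm then let go and moved clear.
- **Tab:** I pushed the red tab over to the closing side. I measured about 0.28 rad once it had flipped, and the last pictures still show it on that side. The first push went only part-way and the handle gave about 0.07 rad with it; the push after that finished the flip.
- **Jaws:** I gripped the knob and made one short stroke, two full strokes and one part stroke. In the last top picture each jaw has travelled about 20.3 mm. The two pads are pushed back about 5.3 and 5.1 mm, so the flange sits centred within a fraction of a millimetre.
- **Handle:** It is back at its end on the robot's side and released. I measured about -0.63 rad, which is within error of the -0.6 stop.

**Disagreement:** the wrist camera put the fixture about 2 mm farther away than the top camera did, which is within the stated calibration. I used the wrist camera's figures for the tab and knob.

I did not re-measure the other parts after the job. I saw no sign that any had been touched.

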